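# Gauge the sieve-stand feet and slide out the good one

## Task

Try the stepped go/no-go gauge in the sockets of the three yellow sieve-stand feet, one after another and without forcing it, until you find the one foot whose bushing takes the thin go end but stops the thicker no-go step: in the tight one the tip will not enter, in the worn one the gauge sinks right down to its flange. Slide the good foot wholly onto the green mat and leave the gauge standing in its socket, with the step resting on the bushing, as the mark that it passed. Leave the other two feet and everything else on the table where they stand.

Things in the scene. Friction and masses are not known exactly. Their poses are not given: they have to be found in the camera images.
- gauge_handle (a point): Gauge: stepped steel pin with red square handle, 117 mm long, 0.25 kg. This point: handle centre, 92 mm above the tip (handle 22 x 22 mm, 50 mm tall, flats facing its x and y; z up along the gauge). From the tip up: go pin 20 mm diameter, 25 mm long, end chamfered 2 mm; no-go pin 27 mm diameter to 61 mm; flange 44 mm diameter, 61 to 67 mm. Starts upright in the stand, flange on its top.
- gauge_tip (a point): Centre of the gauge's lower end, z up along the gauge. Where it stops above a foot's underside: good foot about 21 mm (step on the bushing, flange underside 12 mm above the foot's top); tight foot about 41 mm (flange 32 mm above); worn foot about 9 mm (flange on the foot's top).
- foot1: Round yellow socket foot of a sieve stand, 100 mm diameter, 70 mm tall, about 0.55 kg, loose on a rubber sole; too wide to grasp, it slides when pushed. Origin: centre of its underside, z up. Socket in its centre with a loose bushing inside (see foot1_mouth). One foot's bushing has a 16 mm bore (tight), one 23 mm (good), one 31 mm (worn); which is which changes every time, whatever the name.
- foot2: As foot1.
- foot3: As foot1.
- foot1_mouth (a point): Centre of foot1's socket mouth, 70 mm above its underside; all feet alike: mouth 34 mm diameter, through a lip 20 mm thick; below it, captive, a bushing that can shift 1 to 2 mm sideways. Its top lies 49 mm above the foot's underside and is a 45 degree cone, 32 mm wide, narrowing to the bore. Socket floor 5 mm above the underside.
- mat: Flat green square on the table, 190 x 190 mm, fixed and thin: a foot slides over its edge freely. Origin at its centre, x and y along its sides. It is clear at the start.
- stand: Round wooden gauge stand, 76 mm diameter, 75 mm tall, fixed to the table, with a central hole of 30 mm diameter and 65 mm depth in which the gauge stands at the start. Origin at the centre of its underside.
- filmroll_center (a point): Bystander: roll of clear film standing upright, 100 mm diameter, 80 mm tall; its centre.
- jar1: Bystander: glass sample jar, 64 mm diameter, 85 mm tall; origin at the underside.
- jar2: Bystander: amber sample jar, 64 mm diameter, 85 mm tall; origin at the underside.
- carton: Bystander: blue carton 70 x 110 x 50 mm; origin at the underside.
- lens: Bystander: hand lens lying flat, 84 mm diameter, 12 mm high, 90 mm handle along its +y; origin under the lens.
- brush: Bystander: cleaning brush lying along its x axis, about 200 mm long, under 40 mm high.
- dish: Bystander: white dish of pebbles, 110 mm diameter, 16 mm high; origin at the underside.

How it is judged (in metres and radians):
At the end, for the whole second after the job is handed in: The good foot rests upright, centre within 46 mm of the mat centre along both mat sides (wholly on it); the gauge stands in it on its step (tip 17-27 mm above the underside, within 9 mm of the axis, tilt under 0.2 rad); the other feet stand upright within 30 mm of their start (((horizontal distance between gauge_tip and foot1 below 0.009 m and z of gauge_tip in the frame of foot1 between 0.017 and 0.027 m and angle between gauge_tip's own z axis and vertical below 0.2 rad and angle between each of foot1, foot2, foot3's own z axis and vertical below 0.05 rad and linear speed of foot1 below 0.01 m/s and x of foot1 in the frame of mat between -0.046 and 0.046 m and y of foot1 in the frame of mat between -0.046 and 0.046 m and distance of each of foot2, foot3 from where it was at the start of the episode below 0.03 m) or (horizontal distance between gauge_tip and foot2 below 0.009 m and z of gauge_tip in the frame of foot2 between 0.017 and 0.027 m and angle between gauge_tip's own z axis and vertical below 0.2 rad and angle between each of foot2, foot1, foot3's own z axis and vertical below 0.05 rad and linear speed of foot2 below 0.01 m/s and x of foot2 in the frame of mat between -0.046 and 0.046 m and y of foot2 in the frame of mat between -0.046 and 0.046 m and distance of each of foot1, foot3 from where it was at the start of the episode below 0.03 m) or (horizontal distance between gauge_tip and foot3 below 0.009 m and z of gauge_tip in the frame of foot3 between 0.017 and 0.027 m and angle between gauge_tip's own z axis and vertical below 0.2 rad and angle between each of foot3, foot1, foot2's own z axis and vertical below 0.05 rad and linear speed of foot3 below 0.01 m/s and x of foot3 in the frame of mat between -0.046 and 0.046 m and y of foot3 in the frame of mat between -0.046 and 0.046 m and distance of each of foot1, foot2 from where it was at the start of the episode below 0.03 m))); the robot touches nothing.
It fails at once if a foot is pressed onto the table with more than 90 N (the gauge was forced) (contact force between any of foot1, foot2, foot3 and table above 90 N).
It fails at once if a bystander was moved by more than 30 mm (distance of any of filmroll_center, jar1, jar2, carton, lens, brush, dish from where it was at the start of the episode above 0.03 m).
It also fails if it takes over 61 s, if anything falls off the work surface, if the arm or the gripper's body presses on something with over 40 N, if the wrist force passes 120 N, or if a joint passes its speed limit or range.

## Robot

A 7-joint arm with a two-finger parallel gripper is mounted at the origin on the work surface. World frame = base frame: x ahead of the robot, y to its left, z up, the work surface at z = 0. Lengths are in mm, angles in rad, forces in N, time in s.
With the tool pointing down it reaches from about 400 to 875 mm from the base axis. Payload 4.4 kg.
Tool frame: the origin (TCP) lies at the very end of the fingers, on their centre line; the grasp point (between the pads) lies behind it (ctrl.hold_point_z is the z of the grasp point in the tool frame, in mm); z points along the fingers, y is the direction in which the jaws open and shut (so a half turn about z gives the same grasp; the last joint's range is limited). The gripper opens to 85 mm and grips with 20 to 120 N. Pads are 22 mm wide; open, the fingers measure 114 mm over their backs; the gripper's body (76 mm by 85 mm) begins 54 mm behind the grasp point. The pads swing forward as they close: fully open they stand 13 mm farther back than shut.
Start: joints at [-1.245, 0.628, 0.038, 1.517, -0.027, 0.996, -0.02], TCP at [248.182, 600.769, 231.313] pointing down, gripper open.
Joint ranges: [-3.06, 3.06], [-0.37, 2.12], [-1.25, 1.32], [0.18, 2.47], [-1.1, 4.24], [0.23, 1.98], [-2.94, 2.94]. Speed limits (rad/s): [2.57, 2.57, 3.14, 3.14, 3.14, 3.14, 3.14].

## Interface

Orientations are given as [roll, pitch, yaw] about the fixed x, y, z axes, in that order (R = Rz(yaw) Ry(pitch) Rx(roll)).
In Python, from cell import ctrl, vision gives the robot as it stands.
- The arm moves only by the shell command python3 -m crank 'ROWS' [OPENING]. ROWS is JSON, a list of rows, each an object of numbers: "x", "y", "z": the shift along the tool's x, y, z in cm; "spin": the turn about the tool's z in rad. A call has 1 to 5 rows; each row shifts and turns the commanded pose from where the row before left it, along the tool's axes as they then stand; what a row does not reach is not made up. A row lasts 1/10 s, in which the tool goes at most 50 mm and 8.59 degrees, less where a joint would pass 70% of its speed; a pose out of reach is approached as far as the arm can. A call is refused whole if a number of a shift passes 5 or a number of a turn 0.15, either way. A call with a gripper value outside its range is refused whole. OPENING is the opening in per cent of the stroke, from 0 (shut) to 100 (fully open), set as the call begins (- or left out, the last holds). The fingers move at their own pace and stop on an object; the grip force is fixed at half the most. Time passes only in rows, so rows that do not move let the fingers close. It gives the time, the measured TCP pose, the force and the opening at its end, in the units of the state.
- ctrl.read_state(): the state, without advancing time (a new reading comes with each control period).
- vision.get_image(name): name is "scene" or "top" or "wrist"; returns the picture (384x512x3 uint8, blue, green, red); there is no depth.
- vision.calibration(name): a dict with "vfov" (degrees; the focal length in pixels is half the picture's height over the tangent of half this angle, whatever the lens; pixels are square), "cx", "cy" (the principal point, pixels), "eye" and "rotation" of the camera in the world. Camera axes: x right, y up, looking along -z (the intrinsics and any distortion apply to the point x, -y, -z); pixel columns grow to the right and rows downward; lengths in mm; the calibration is good to about 2 mm. A picture is of the moment at which its call begins: read the wrist's pose just before it. calibration takes no time and is no camera call; for the wrist camera it gives the pose at the moment of the call.
- ctrl.finish_job(): hands the job in, once; it reports no verdict.
Trained networks look in the newest picture that a camera, given by its name, has taken for a name from the list of things; names that differ only in an ending like _2 or _b are one class to them, and where a whole thing is asked for, a point or a joint stands for the part that bears it (a point fixed in the world has none). Each returns a list of dicts, best first, with "score" (0 to 1); they miss things now and then, are a little off and sometimes report something else, mostly with a low value. They report only what shows in the picture. A call takes as long as a camera call.
- vision.boxes_of(name, camera): "extent" ([left, top, right, bottom] in pixels, round what is visible of it).
- vision.regions_of(name, camera): "mask" (384x512 bool, what is visible of it) and "extent" ([left, top, right, bottom] in pixels, round what is visible of it).
- vision.place_of(name, camera): "point" ([column, row] in pixels: a listed point, or the origin of a listed thing).
The state is a dict: "clock": time; "qpos": joint angles; "qd": joint speeds; "tau": joint torques, N m; "eef_pos": TCP position; "tool_rot": TCP orientation; "force": force on the tool from outside, world axes, zero at the start; "torque": the same for the moment, N m; "width": finger opening in mm.
Only numpy, scipy, OpenCV 4.12 (cv2) and the standard library are available. Lean on these libraries where they do the work, as an engineer would, in place of code of your own. Each camera call takes 0.05 s, during which the arm holds its last target.

## Working session

There is one attempt and no reset: what is moved stays moved. The work goes in short steps, Python scripts to look and compute and a shell command to move; the robot and the scene stay as the last step left them, time stands still between calls to the robot, and variables do not carry over. Pictures are saved under pics/ and viewed, and the job is handed in when it is done.

```bash
ls; mkdir -p pics
python3 - <<'E'
from cell import ctrl, vision
import cv2
print(ctrl.read_state()); print(ctrl.hold_point_z)
for n in ("scene","top","wrist"):
    im=vision.get_image(n); cv2.imwrite(f"pics/{n}0.png",im); print(n,vision.calibration(n))
E
```

```text
pics
{'clock': 0.0, 'qpos': array([-1.24481358,  0.6293264 ,  0.0384088 ,  1.51838882, -0.0269714 ,
        0.9962614 , -0.02003697]), 'qd': array([-0.00180128,  0.00018052,  0.00123008,  0.0009455 , -0.00015738,
       -0.00030215,  0.00012873]), 'tau': array([-4.25299513e-04, -5.63410413e+01,  1.22638777e+00, -1.93446350e+01,
        1.11090794e-02,  1.03293755e-02,  6.39517282e-06]), 'eef_pos': array([247.91946063, 600.1894714 , 230.39459687]), 'tool_rot': array([-3.13972603e+00,  2.84114513e-05,  2.74981488e+00]), 'force': array([-0.55549154,  0.46794689, -0.18640826]), 'torque': array([-0.02234079, -0.01291448, -0.03461963]), 'width': 85.42971996109915}
-18.700000000000003
scene {'vfov': 51.167835599952454, 'cx': 256.72033592232947, 'cy': 190.61870534085247, 'eye': array([1196.29288412, -894.06913639,  807.6083995 ]), 'rotation': array([0.99631532, 0.01717885, 0.64670257])}
top {'vfov': 53.74419193876658, 'cx': 256.3986552039204, 'cy': 192.23681588586135, 'eye': array([ 282.82312089,  -27.85771108, 1217.21174549]), 'rotation': array([ 0.22809485, -0.0059696 , -1.60266738])}
wrist {'vfov': 66.65947723629918, 'cx': 256.34514856029466, 'cy': 193.406460680481, 'eye': array([173.82278397, 630.12896518, 374.13462607]), 'rotation': array([-3.17216791e-01,  7.04328798e-04,  1.17890207e+00])}
```

View pics/scene0.png

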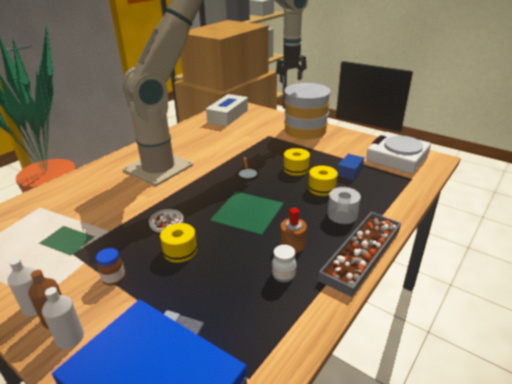

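View pics/top0.png

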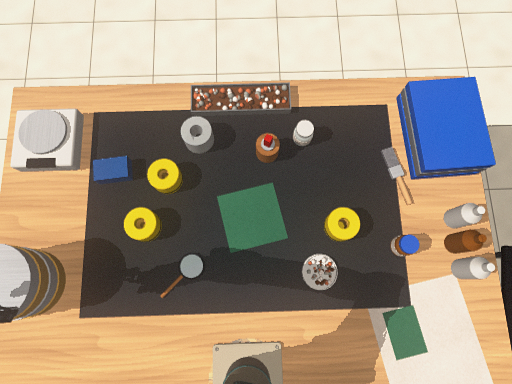

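View pics/wrist0.png

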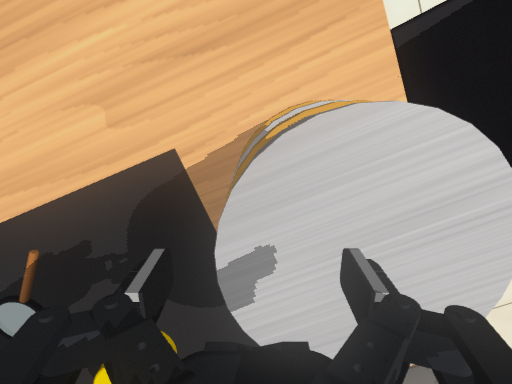

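```bash
cat > h.py <<'E'
from cell import ctrl, vision
import numpy as np, cv2
from scipy.spatial.transform import Rotation as R
def cal(n):
    c=vision.calibration(n); return c, R.from_euler('xyz',c['rotation']).as_matrix(), 192/np.tan(np.radians(c['vfov']/2))
def ray(n,p,C=None):
    c,M,f=C or cal(n)
    d=M@np.array([(p[0]-c['cx'])/f,-(p[1]-c['cy'])/f,-1.]); return c['eye'],d/np.linalg.norm(d)
def on_z(n,p,z,C=None):
    e,d=ray(n,p,C); return e+d*(z-e[2])/d[2]
def proj(n,X,C=None):
    c,M,f=C or cal(n)
    q=M.T@(np.asarray(X,float)-c['eye']); return np.array([c['cx']+f*q[0]/-q[2],c['cy']-f*q[1]/-q[2]])
def tri(obs):
    A=np.zeros((3,3));b=np.zeros(3)
    for e,d in obs:
        P=np.eye(3)-np.outer(d,d);A+=P;b+=P@e
    X=np.linalg.solve(A,b); return X,[np.linalg.norm((np.eye(3)-np.outer(d,d))@(X-e)) for e,d in obs]
E
python3 - <<'E'
from h import *
vision.get_image("top");vision.get_image("scene")
Z=dict(gauge_handle=None,gauge_tip=10,foot1=0,foot1_mouth=70,mat=0,stand=0,filmroll_center=40,jar1=0,jar2=0,carton=0,lens=0,brush=0,dish=0)
for n,z in Z.items():
    for c in("top","scene"):
        for d in vision.place_of(n,c)[:4]:
            if d['score']<.2: continue
            zz=z if z is not None else 102
            print(n,c,round(d['score'],2),np.round(d['point'],1),np.round(on_z(c,d['point'],zz),0))
print(ctrl.read_state()['clock'])
E
```

```text
gauge_handle top 0.24 [189.3 265.8] [329. 158. 102.]
gauge_handle scene 0.8 [294.5 218. ] [708. -85. 102.]
foot1 top 0.84 [144.  225.9] [465. 322.   0.]
foot1 top 0.59 [170.7 177.5] [624. 239.   0.]
foot1 top 0.56 [341.8 226.9] [ 442. -316.    0.]
foot1 scene 0.96 [176.8 250.3] [ 437. -313.   -0.]
foot1 scene 0.77 [317.9 186.7] [604. 248.   0.]
foot1 scene 0.64 [297.7 171. ] [480. 304.   0.]
foot1_mouth top 0.74 [340.8 221.8] [ 448. -298.   70.]
foot1_mouth top 0.47 [392.3 177.5] [ 583. -472.   70.]
foot1_mouth scene 0.57 [175. 233.] [ 442. -313.   70.]
foot1_mouth scene 0.27 [296.1 173. ] [545. 184.  70.]
mat top 0.67 [253.2 218.5] [478. -31.   0.]
mat scene 0.78 [247.2 212.1] [488. -34.   0.]
mat scene 0.28 [341.9 204.3] [729. 196.   0.]
stand top 0.68 [266.1 151.3] [706. -81.   0.]
stand scene 0.66 [289.8 247.6] [ 707. -102.    0.]
stand scene 0.36 [280.7 272.1] [ 743. -204.   -0.]
filmroll_center top 0.85 [194.7 130.9] [770. 154.  40.]
filmroll_center scene 0.78 [342.2 206. ] [757. 134.  40.]
filmroll_center scene 0.71 [113. 277.] [ 415. -517.   40.]
filmroll_center scene 0.62 [3
[... 312 characters left out ...]
. ] [628.  32.   0.]
jar2 top 0.96 [399.9 243.7] [ 382. -498.   -0.]
jar2 top 0.67 [296.4 139.1] [ 747. -186.    0.]
jar2 scene 0.82 [280.7 274. ] [ 747. -211.    0.]
jar2 scene 0.57 [112.3 276.5] [ 371. -497.   -0.]
jar2 scene 0.24 [291.9 217. ] [628.  32.   0.]
carton scene 0.82 [350.  169.4] [643. 435.   0.]
lens top 0.58 [190.1 263.3] [341. 172.   0.]
lens scene 0.48 [246.3 174.4] [329. 164.   0.]
lens scene 0.37 [247.  213.3] [492. -39.   0.]
brush top 0.77 [392.8 173.9] [ 614. -502.    0.]
brush top 0.29 [144.6 224. ] [471. 320.   0.]
brush scene 0.63 [163.  321.6] [ 604. -518.    0.]
dish top 0.81 [320.6 273.4] [ 297. -238.    0.]
dish scene 0.73 [167.5 221.6] [ 306. -231.    0.]
1.55
```

```bash
cat >> h.py <<'E'
def plan(tx,ty,tz,tyaw=None):
    s=ctrl.read_state();p=s['eef_pos'];M=R.from_euler('xyz',s['tool_rot']).as_matrix()
    d=M.T@(np.array([tx,ty,tz])-p)/10
    y=s['tool_rot'][2]
    print('clock',round(s['clock'],2),'pos',np.round(p,1),'rot',np.round(s['tool_rot'],3),'q',np.round(s['qpos'],2))
    print('total tool shift cm',np.round(d,2),'dist',round(np.linalg.norm(d),2), 'spin' ,None if tyaw is None else round(-((tyaw-y+np.pi)%(2*np.pi)-np.pi),3))
E
python3 - <<'E'
from h import *
im=vision.get_image("top");sc=vision.get_image("scene")
for n,I in(("top",im),("scene",sc)):
    hsv=cv2.cvtColor(I,cv2.COLOR_BGR2HSV)
    m=cv2.inRange(hsv,(22,150,80),(33,255,255))
    k,l,st,ce=cv2.connectedComponentsWithStats(m)
    for i in range(1,k):
        if st[i,4]>150: print(n,'yellow',st[i],np.round(ce[i],1),np.round(on_z(n,ce[i],65),0))
    m=cv2.inRange(hsv,(60,60,30),(95,255,255))
    k,l,st,ce=cv2.connectedComponentsWithStats(m)
    for i in range(1,k):
        if st[i,4]>500:
            c=cv2.findContours((l==i).astype(np.uint8),0,2)[0][0]
            b=cv2.boxPoints(cv2.minAreaRect(c)); print(n,'green',st[i],np.round([on_z(n,q,0)[:2] for q in b],0).tolist())
            print(np.round(on_z(n,b.mean(0),0)))
for s,q in (("t",[256.3,193.4]),):
    print(on_z("wrist",q,70),on_z("wrist",q,0))
print(proj("wrist",ctrl.read_state()['eef_pos']))
cv2.imwrite("pics/topz.png",cv2.resize(im[80:300,80:280],None,fx=3,fy=2.7,interpolation=cv2.INTER_CUBIC))
plan(560,260,231)
E
```

```text
top yellow [147 158  36  35 878] [164.3 175.5] [613. 245.  65.]
top yellow [124 207  37  35 919] [141.6 224. ] [461. 311.  65.]
top yellow [324 207  37  35 932] [341.8 223.9] [ 442. -302.   65.]
top green [ 217  182   71   71 3445] [[557.0, 90.0], [600.0, -102.0], [410.0, -140.0], [370.0, 46.0]]
[483. -26.   0.]
top green [ 383  306   44   53 1500] [[172.0, -419.0], [196.0, -515.0], [59.0, -541.0], [36.0, -447.0]]
[ 115. -481.    0.]
scene yellow [ 110    0   52   70 2117] [134.3  27. ] [-2168.  1616.    65.]
scene yellow [  0 106  27  48 557] [  9.2 135.8] [-668. -267.   65.]
scene yellow [ 283  147   55   49 1378] [309.8 170.6] [572. 236.  65.]
scene yellow [ 159  222   38   41 1155] [178.3 241.3] [ 473. -330.   65.]
scene green [   0   26   54  108 2981] [[-3766.0, 1085.0], [-3259.0, 1400.0], [-684.0, -71.0], [-902.0, -223.0]]
[-1646.   290.     0.]
scene green [ 211  192   73   43 1916] [[421.0, -147.0], [297.0, 37.0], [555.0, 90.0], [642.0, -90.0]]
[486. -33.   0.]
scene green [ 42 228  45  26 702] [[67.0, -539.0], [-21.0, -461.0], [150.0, -431.0], [222.0, -507.0]]
[ 108. -485.    0.]
[266.47935267 592.32654097  70.        ] [287.72915465 583.58896591   0.        ]
[257.9432646  249.82465317]
clock 1.65 pos [248.2 600.8 231.3] rot [-3.142 -0.     2.75 ] q [-1.24  0.63  0.04  1.52 -0.03  1.   -0.02]
total tool shift cm [-4.183e+01 -1.959e+01  3.000e-02] dist 46.19 spin None
```

Run:
```python
from h import *
im=cv2.imread("pics/top0.png")
cv2.imwrite("pics/topg.png",cv2.resize(im[100:270,190:360],None,fx=3.5,fy=3.5,interpolation=cv2.INTER_CUBIC))
```

```text
(no output)
```

View pics/topg.png

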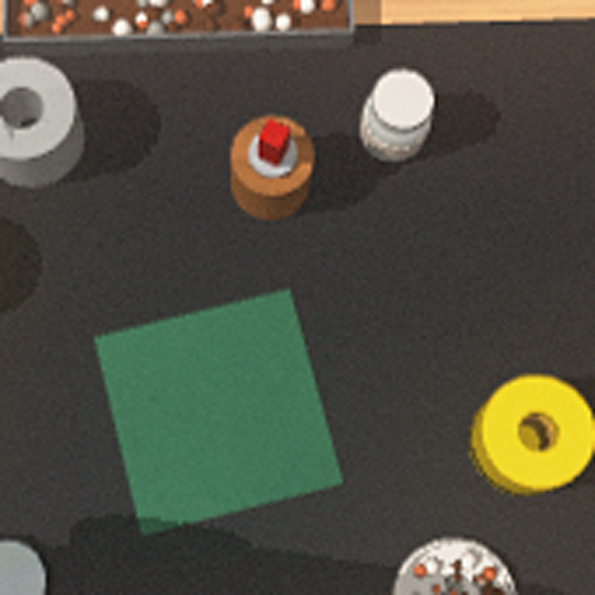

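```bash
python3 -m crank '[{"x":-4,"y":-1.8},{"x":-4,"y":-1.8},{"x":-4,"y":-1.8},{"x":-4,"y":-1.8},{"x":-4,"y":-1.8}]' 100; python3 -m crank '[{"x":-4,"y":-1.8},{"x":-4,"y":-1.8},{"x":-4,"y":-1.8},{"x":-4,"y":-1.8},{"x":-4,"y":-1.8}]'; python3 -m crank '[{"x":0}]'
python3 - <<'E'
from h import *
s=ctrl.read_state();C=cal("wrist");I=vision.get_image("wrist"); cv2.imwrite("pics/w1.png",I); np.save("w1.npy",np.array([0]))
print(s['eef_pos'],s['qpos'],s['clock'])
hsv=cv2.cvtColor(I,cv2.COLOR_BGR2HSV)
m=cv2.inRange(hsv,(22,120,60),(34,255,255))
k,l,st,ce=cv2.connectedComponentsWithStats(m)
for i in range(1,k):
    if st[i,4]>500: print(st[i],ce[i],on_z("wrist",ce[i],65,C))
for d in vision.place_of("foot1_mouth","wrist"): print(d['score'],d['point'],on_z("wrist",d['point'],70,C))
plan(706,-85,231)
E
```

```text
[248.18379442 600.76532892 231.30213239] [-1.24481429  0.62841491  0.03851897  1.51740614 -0.02699707  0.99629446
 -0.02000821] 1.65
clock 1.75 pos [248.2 600.8 231.3] rot [-3.142 -0.     2.75 ] q [-1.24  0.63  0.04  1.52 -0.03  1.   -0.02]
total tool shift cm [-6.85e+01 -4.59e+01  3.00e-02] dist 82.45 spin Noneinvalid input at $[0]: expected keys x, y, z, spin
invalid input at $[0]: expected keys x, y, z, spin
invalid input at $[0]: expected keys x, y, z, spin
```

View pics/w1.png

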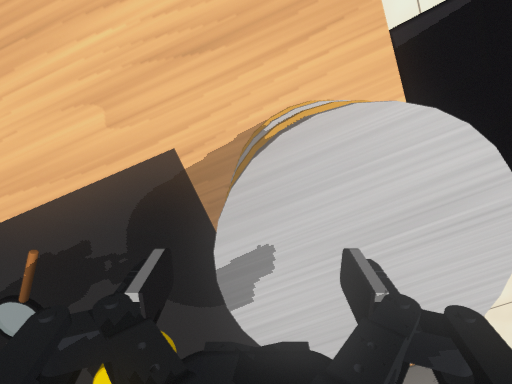

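```bash
python3 -m crank '[{"x":-4,"y":-1.8,"z":0,"spin":0},{"x":-4,"y":-1.8,"z":0,"spin":0},{"x":-4,"y":-1.8,"z":0,"spin":0},{"x":-4,"y":-1.8,"z":0,"spin":0},{"x":-4,"y":-1.8,"z":0,"spin":0}]' 100; python3 -m crank '[{"x":-4,"y":-1.8,"z":0,"spin":0},{"x":-4,"y":-1.8,"z":0,"spin":0},{"x":-4,"y":-1.8,"z":0,"spin":0},{"x":-4,"y":-1.8,"z":0,"spin":0},{"x":-4,"y":-1.8,"z":0,"spin":0}]' ; python3 -m crank '[{"x":0,"y":0,"z":0,"spin":0},{"x":0,"y":0,"z":0,"spin":0}]'
cat >> h.py <<'E'
def look(fn,names=("foot1_mouth",)):
    s=ctrl.read_state();C=cal("wrist");I=vision.get_image("wrist"); cv2.imwrite(fn,I)
    hsv=cv2.cvtColor(I,cv2.COLOR_BGR2HSV)
    m=cv2.inRange(hsv,(22,120,60),(34,255,255))
    k,l,st,ce=cv2.connectedComponentsWithStats(m)
    for i in range(1,k):
        if st[i,4]>500: print('yellow',st[i],ce[i].round(1),on_z("wrist",ce[i],65,C).round(1))
    for n,z in names:
        for d in vision.place_of(n,"wrist"): print(n,round(d['score'],2),d['point'],on_z("wrist",d['point'],z,C).round(1))
    return I,C
E
python3 - <<'E'
from h import *
look("pics/w2.png",(("foot1_mouth",70),("foot1",0)))
plan(706,-85,231)
E
```

```text
clock: 2.25
eef_pos: [399.7, 439.9, 231.5]
tool_rot: [3.141, 0.0, 2.75]
force: [0.2, 0.8, 0.2]
width: 85.2
clock: 2.75
eef_pos: [550.2, 280.3, 231.5]
tool_rot: [3.141, 0.0, 2.75]
force: [-0.3, 0.6, -0.4]
width: 85.6
clock: 2.95
eef_pos: [549.9, 280.4, 231.2]
tool_rot: [-3.142, -0.0, 2.747]
force: [0.1, 1.0, 0.4]
width: 85.0
yellow [ 205   28  103  110 8254] [256.2  82.8] [462.9 315.7  65. ]
yellow [ 212  183   87   95 5985] [255.3 231.6] [612.4 252.2  65. ]
foot1 0.88 [257.5, 216.9] [621.6 251.4   0. ]
foot1 0.78 [256.8, 93.7] [471.9 312.7   0. ]
clock 3.1 pos [547.9 283.5 231.3] rot [ 3.141e+00 -1.000e-03  2.752e+00] q [-0.55  0.58  0.04  1.62 -0.03  0.95  0.68]
total tool shift cm [-28.61 -28.09  -0.03] dist 40.1 spin None
```

View pics/w2.png

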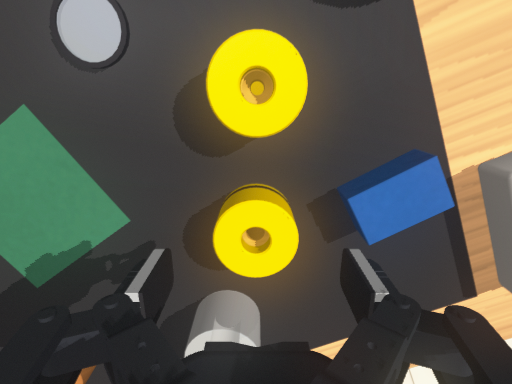

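Run:
```python
import cv2,numpy as np
I=cv2.imread("pics/w2.png")
a=cv2.resize(I[55:115,227:287],None,fx=6,fy=6,interpolation=cv2.INTER_CUBIC);b=cv2.resize(I[205:265,227:287],None,fx=6,fy=6,interpolation=cv2.INTER_CUBIC)
cv2.imwrite("pics/z2.png",np.hstack([a,b]))
```

```text
(no output)
```

View pics/z2.png

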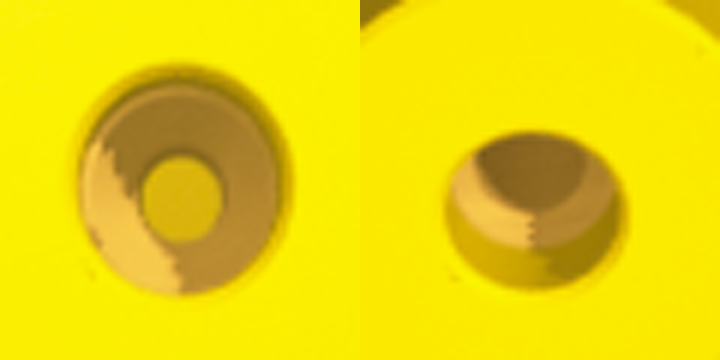

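```bash
python3 -m crank '[{"x":-2.86,"y":-2.81,"z":0,"spin":0},{"x":-2.86,"y":-2.81,"z":0,"spin":0},{"x":-2.86,"y":-2.81,"z":0,"spin":0},{"x":-2.86,"y":-2.81,"z":0,"spin":0},{"x":-2.86,"y":-2.81,"z":0,"spin":0}]' 100; python3 -m crank '[{"x":-2.86,"y":-2.81,"z":0,"spin":0},{"x":-2.86,"y":-2.81,"z":0,"spin":0},{"x":-2.86,"y":-2.81,"z":0,"spin":0},{"x":-2.86,"y":-2.81,"z":0,"spin":0},{"x":-2.86,"y":-2.81,"z":0,"spin":0}]' ; python3 -m crank '[{"x":0,"y":0,"z":0,"spin":0},{"x":0,"y":0,"z":0,"spin":0}]'
python3 - <<'E'
from h import *
I,C=look("pics/w3.png",(("gauge_handle",106),("stand",0),("gauge_tip",14)))
plan(706,-85,231)
hsv=cv2.cvtColor(I,cv2.COLOR_BGR2HSV)
m=cv2.inRange(hsv,(0,150,60),(6,255,255))|cv2.inRange(hsv,(172,150,60),(180,255,255))
k,l,st,ce=cv2.connectedComponentsWithStats(m)
for i in range(1,k):
    if st[i,4]>100: print(st[i],ce[i])
E
```

```text
clock: 3.6
eef_pos: [627.6, 98.0, 231.5]
tool_rot: [3.141, -0.0, 2.753]
force: [0.8, -0.0, 1.0]
width: 85.4
clock: 4.1
eef_pos: [706.7, -86.2, 231.4]
tool_rot: [3.141, -0.0, 2.753]
force: [0.6, -0.1, -0.6]
width: 85.2
clock: 4.3
eef_pos: [706.1, -86.6, 230.8]
tool_rot: [3.141, -0.001, 2.75]
force: [-1.6, 1.0, 0.1]
width: 85.4
yellow [   0    0   23   73 1327] [ 9.3 34.6] [ 490.2 -251.    65. ]
yellow [  0   0  35  76 538] [24.9 38.8] [ 498.8 -239.5   65. ]
gauge_handle 0.61 [256.3, 188.1] [708.3 -88.3 106. ]
stand 0.83 [252.7, 162.1] [703.8 -91.5   0. ]
clock 4.5 pos [706.  -84.3 231.4] rot [ 3.140e+00 -1.000e-03  2.753e+00] q [ 0.06  0.72  0.04  1.32 -0.03  1.1   1.29]
total tool shift cm [-0.02 -0.06  0.04] dist 0.08 spin None
[247 168  27  38 822] [260.15450122 187.2323601 ]
```

View pics/w3.png

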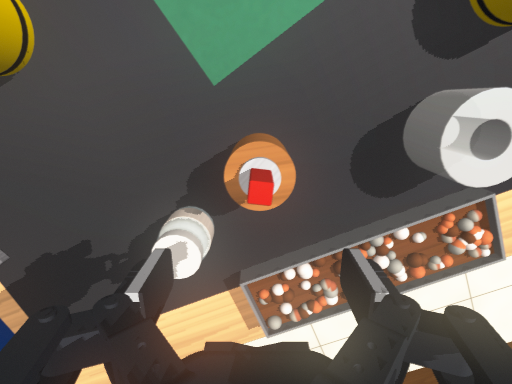

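```bash
cat >> h.py <<'E'
from scipy.optimize import minimize
def redmask(I):
    hsv=cv2.cvtColor(I,cv2.COLOR_BGR2HSV)
    return cv2.inRange(hsv,(0,150,60),(6,255,255))|cv2.inRange(hsv,(172,150,60),(180,255,255))
def boxpoly(n,x,y,yaw,z0,z1,C,h=11):
    P=[]
    for z in(z0,z1):
        for a in range(4):
            t=yaw+np.pi/4+a*np.pi/2; P.append(proj(n,[x+h*1.4142*np.cos(t),y+h*1.4142*np.sin(t),z],C))
    return cv2.convexHull(np.float32(P))
def fitbox(n,I,C,x,y,z0,z1):
    m=redmask(I);S=8
    ys,xs=np.nonzero(m);x0,y0=xs.min()-15,ys.min()-15;x1,y1=xs.max()+15,ys.max()+15
    M=cv2.resize(m[y0:y1,x0:x1],None,fx=S,fy=S,interpolation=cv2.INTER_LINEAR)>127
    def cost(v):
        p=(boxpoly(n,v[0],v[1],v[2],z0,z1,C)-[x0-.5,y0-.5])*S
        Q=np.zeros(M.shape,np.uint8);cv2.fillPoly(Q,[np.int32(p)],1);Q=Q>0
        return 1-(Q&M).sum()/(Q|M).sum()
    best=None
    for a in np.arange(0,1.57,.2):
        r=minimize(cost,[x,y,a],method='Nelder-Mead',options=dict(initial_simplex=[[x,y,a],[x+4,y,a],[x,y+4,a],[x,y,a+.2]]))
        if best is None or r.fun<best.fun: best=r
    return best.x,best.fun
E
python3 - <<'E'
from h import *
s=ctrl.read_state();C=cal("wrist");I=vision.get_image("wrist")
x,c=fitbox("wrist",I,C,706,-87,81,131); print(x,c)
cv2.polylines(I,[np.int32(boxpoly("wrist",*x,81,131,C))],1,(0,255,0),1)
for z,r,cc in((75,38,(255,255,0)),(81,22,(255,0,255))):
    p=[proj("wrist",[x[0]+r*np.cos(t),x[1]+r*np.sin(t),z],C) for t in np.linspace(0,6.28,40)]
    cv2.polylines(I,[np.int32(np.round(p))],1,cc,1)
cv2.imwrite("pics/z3.png",cv2.resize(I[120:230,200:320],None,fx=5,fy=5,interpolation=cv2.INTER_CUBIC))
for n in("top","scene"):
    J=vision.get_image(n);C2=cal(n)
    try: print(n,fitbox(n,J,C2,706,-87,81,131))
    except Exception as e: print(e)
plan(x[0],x[1],150,x[2])
E
```

```text
[706.74391655 -84.70353531   1.05786988] 0.08780428935935458
zero-size array to reduction operation minimum which has no identity
scene (array([701.9891177 , -80.63203438,   0.94803203]), np.float64(0.1323225980084327))
clock 4.65 pos [706.1 -85.8 231.5] rot [ 3.141 -0.     2.752] q [ 0.06  0.72  0.04  1.32 -0.03  1.1   1.29]
total tool shift cm [-0.02  0.12  8.16] dist 8.16 spin 1.694
```

View pics/z3.png

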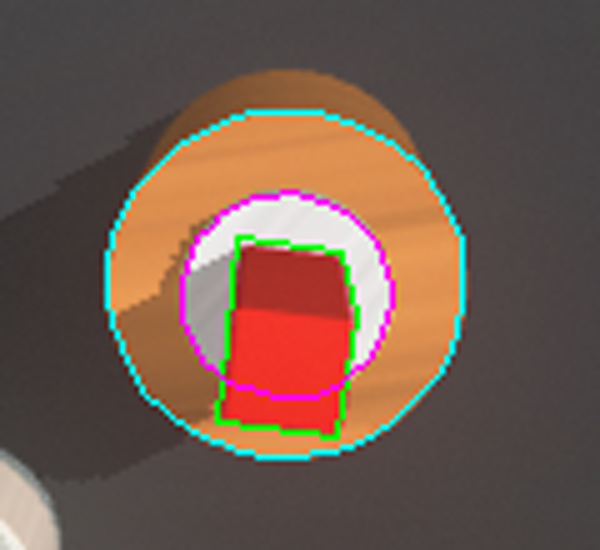

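```bash
python3 -m crank '[{"x":0,"y":0.1,"z":3.5,"spin":0.12},{"x":0,"y":0,"z":3.5,"spin":0},{"x":0,"y":0,"z":3.5,"spin":0},{"x":0,"y":0,"z":3.0,"spin":0},{"x":0,"y":0,"z":0.6,"spin":0}]' 100; python3 -m crank '[{"x":0,"y":0,"z":0,"spin":0}]'
python3 - <<'E'
from h import *
I,C=look("pics/w4.png",())
plan(706.7,-84.7,90,1.058+1.5708)
E
```

```text
clock: 5.15
eef_pos: [703.5, -85.3, 86.2]
tool_rot: [-3.139, -0.007, 2.631]
force: [-1.1, 0.7, -0.3]
width: 85.4
clock: 5.25
eef_pos: [706.0, -85.9, 89.6]
tool_rot: [-3.141, -0.002, 2.63]
force: [1.0, -1.0, 0.4]
width: 85.4
yellow [ 197  179   94   68 1246] [226.9 205. ] [681.8 -94.   65. ]
clock 5.3 pos [707.3 -86.1  91.2] rot [3.141e+00 1.000e-03 2.630e+00] q [ 0.05  0.87  0.06  1.43 -0.06  0.84  1.19]
total tool shift cm [0.12 0.1  0.12] dist 0.2 spin 0.001
```

View pics/w4.png

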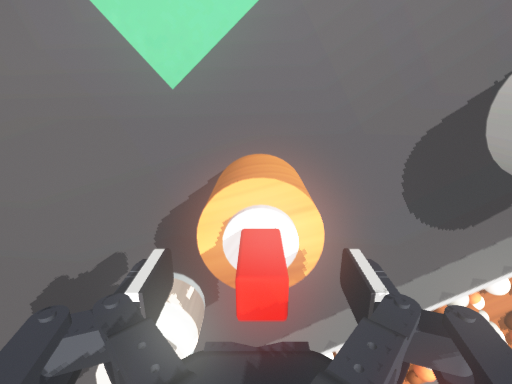

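```bash
python3 -m crank '[{"x":0,"y":0,"z":0,"spin":0},{"x":0,"y":0,"z":0,"spin":0},{"x":0,"y":0,"z":0,"spin":0},{"x":0,"y":0,"z":0,"spin":0},{"x":0,"y":0,"z":0,"spin":0}]' 0;python3 -m crank '[{"x":0,"y":0,"z":0,"spin":0},{"x":0,"y":0,"z":0,"spin":0}]'
```

```text
clock: 5.8
eef_pos: [707.2, -85.9, 91.1]
tool_rot: [3.14, 0.001, 2.63]
force: [0.3, 0.7, 3.2]
width: 21.4
clock: 6.0
eef_pos: [707.2, -85.9, 91.1]
tool_rot: [3.14, 0.001, 2.63]
force: [-0.0, 1.4, 5.3]
width: 21.4
```

```bash
python3 -m crank '[{"x":0,"y":0,"z":-3,"spin":0},{"x":0,"y":0,"z":-3,"spin":0},{"x":0,"y":0,"z":-3,"spin":0},{"x":2,"y":2,"z":-1.5,"spin":0},{"x":3.1,"y":3.1,"z":0,"spin":0}]';python3 -m crank '[{"x":3.1,"y":3.1,"z":0,"spin":0},{"x":3.1,"y":3.1,"z":0,"spin":0},{"x":3.1,"y":3.1,"z":0,"spin":0},{"x":3.1,"y":3.1,"z":0,"spin":0},{"x":3.1,"y":3.1,"z":0,"spin":0}]';python3 -m crank '[{"x":3.1,"y":3.1,"z":0,"spin":0},{"x":1,"y":1,"z":0,"spin":0},{"x":0,"y":0,"z":0,"spin":-0.12},{"x":0,"y":0,"z":0,"spin":0}]'
python3 - <<'E'
from h import *
I,C=look("pics/w5.png",(("foot1_mouth",70),("foot1",0),("gauge_tip",110)))
plan(612,252,190,2.75)
print(cal("wrist"))
E
```

```text
clock: 6.5
eef_pos: [688.4, -21.8, 197.3]
tool_rot: [-3.14, 0.006, 2.623]
force: [1.5, 0.5, -2.3]
width: 21.2
clock: 7.0
eef_pos: [626.3, 194.9, 194.1]
tool_rot: [-3.139, -0.001, 2.629]
force: [0.8, 0.5, -2.4]
width: 21.3
clock: 7.4
eef_pos: [611.3, 249.7, 194.2]
tool_rot: [-3.139, -0.001, 2.751]
force: [0.0, -0.5, -2.0]
width: 21.3
yellow [ 200    0  127   70 6071] [262.3  29.5] [489.1 304.2  65. ]
yellow [ 208  135  104   95 5906] [260.1 178. ] [606.5 254.5  65. ]
foot1 0.69 [262.7, 176.9] [623.  251.9   0. ]
foot1 0.57 [259.5, 15.7] [464.9 312.2   0. ]
gauge_tip 0.74 [258.1, 203.9] [615.1 248.6 110. ]
clock 7.6 pos [612.4 248.4 194.9] rot [-3.14  -0.     2.746] q [-0.46  0.68  0.06  1.52 -0.04  0.94  0.78]
total tool shift cm [0.18 0.31 0.49] dist 0.61 spin -0.004
({'vfov': 66.65947723629918, 'cx': 256.34514856029466, 'cy': 193.406460680481, 'eye': array([538.34372899, 278.47429391, 338.45374436]), 'rotation': array([-3.17080656e-01,  3.86541268e-04,  1.17519580e+00])}, array([[ 3.85362373e-01, -8.76811627e-01, -2.87571228e-01],
       [ 9.22765242e-01,  3.66040758e-01,  1.20492621e-01],
       [-3.86541258e-04, -3.11794056e-01,  9.50149629e-01]]), np.float64(291.96171434000473))
```

View pics/w5.png

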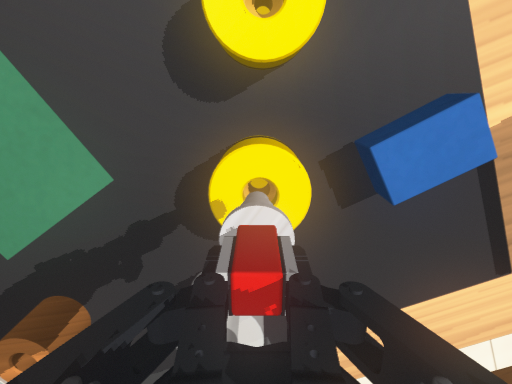

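```bash
cat >> h.py <<'E'
def fitfoot(n,I,C,x,y,crop=None,show=None):
    hsv=cv2.cvtColor(I,cv2.COLOR_BGR2HSV)
    m=cv2.inRange(hsv,(20,90,35),(35,255,255))
    def hull(x,y):
        P=[proj(n,[x+50*np.cos(t),y+50*np.sin(t),z],C) for z in(0,70) for t in np.linspace(0,2*np.pi,60)]
        return cv2.convexHull(np.float32(P))[:,0]
    h=hull(x,y);x0,y0=(h.min(0)-12).astype(int).clip(0);x1,y1=(h.max(0)+12).astype(int)
    if crop: x0,y0,x1,y1=crop
    S=6;M=cv2.resize(m[y0:y1,x0:x1],None,fx=S,fy=S,interpolation=cv2.INTER_LINEAR)>127
    # fill holes
    M=M.astype(np.uint8);cs=cv2.findContours(M,cv2.RETR_EXTERNAL,2)[0];c=max(cs,key=cv2.contourArea)
    M=np.zeros_like(M);cv2.fillPoly(M,[c],1);M=M>0
    def cost(v):
        Q=np.zeros(M.shape,np.uint8);cv2.fillPoly(Q,[np.int32((hull(*v)-[x0-.5,y0-.5])*S)],1);Q=Q>0
        return 1-(Q&M).sum()/(Q|M).sum()
    r=minimize(cost,[x,y],method='Nelder-Mead',options=dict(initial_simplex=[[x,y],[x+5,y],[x,y+5]]))
    return r.x.round(1),round(r.fun,3)
E
python3 - <<'E'
from h import *
for n in("top","scene"):
    I=cv2.imread(f"pics/{n}0.png");C=cal(n)
    for p in((442,-308),(612,248),(466,312)): print(n,p,fitfoot(n,I,C,*p))
C=cal("wrist");I=cv2.imread("pics/w5.png")
print('w5 B',fitfoot("wrist",I,C,612,250,crop=(190,120,330,192)))
s=ctrl.read_state();M=R.from_euler('xyz',s['tool_rot']).as_matrix()
tip=s['eef_pos']+M@[0,0,77.1];print('tip',tip,proj("wrist",tip,C))
for i,z in enumerate([0,25,25.01,61,67]):
  for rr in (0,(8,10,13.5,13.5,22)[i]):
    for a in ([0] if rr==0 else np.linspace(0,6.28,40)):
        q=proj("wrist",tip+[rr*np.cos(a),rr*np.sin(a),z],C); cv2.circle(I,tuple(np.int32(np.round(q))),0,(0,255,0),-1)
cv2.imwrite("pics/z5.png",cv2.resize(I[130:260,190:330],None,fx=5,fy=4.5,interpolation=cv2.INTER_NEAREST))
E
```

```text
top (442, -308) (array([ 445.5, -307.4]), np.float64(0.033))
top (612, 248) (array([619.2, 249.7]), np.float64(0.04))
top (466, 312) (array([464.3, 315.7]), np.float64(0.043))
scene (442, -308) (array([ 446.8, -310.4]), np.float64(0.076))
scene (612, 248) (array([614.6, 250.4]), np.float64(0.388))
scene (466, 312) (array([467. , 309.3]), np.float64(0.354))
w5 B (array([622.6, 246.5]), np.float64(0.05))
tip [612.38924737 248.35521723 117.82173114] [257.3743054  202.31512111]
```

View pics/z5.png

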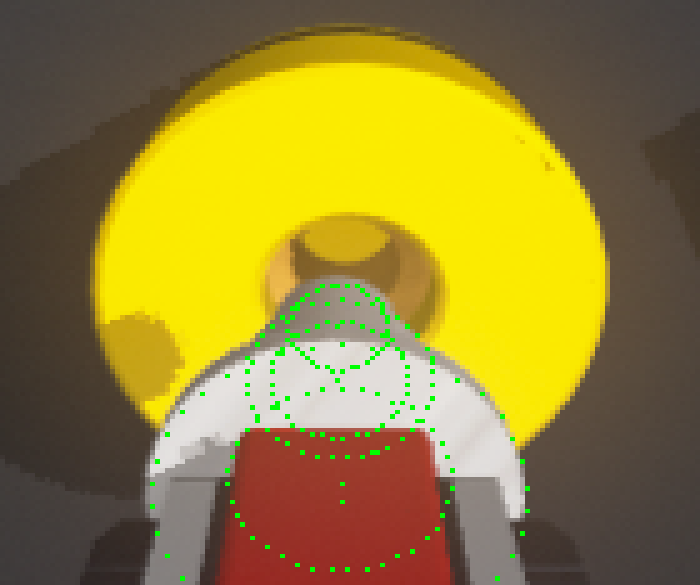

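```bash
cat >> h.py <<'E'
def ring(n,I,C,x,y,z,r,col):
    for a in np.linspace(0,2*np.pi,200): cv2.circle(I,tuple(np.int32(np.round(proj(n,[x+r*np.cos(a),y+r*np.sin(a),z],C)*4+1.5))),0,col,-1)
def fittop(n,I,C,x,y,crop,vmin=200):
    hsv=cv2.cvtColor(I,cv2.COLOR_BGR2HSV)
    m=cv2.inRange(hsv,(25,200,vmin),(33,255,255)); x0,y0,x1,y1=crop;S=6
    M=cv2.resize(m[y0:y1,x0:x1],None,fx=S,fy=S,interpolation=cv2.INTER_LINEAR)>127
    def circ(x,y,r): return np.array([proj(n,[x+r*np.cos(t),y+r*np.sin(t),70],C) for t in np.linspace(0,2*np.pi,80)])
    def cost(v):
        Q=np.zeros(M.shape,np.uint8);cv2.fillPoly(Q,[np.int32((circ(v[0],v[1],50)-[x0-.5,y0-.5])*S)],1)
        cv2.fillPoly(Q,[np.int32((circ(v[0],v[1],17)-[x0-.5,y0-.5])*S)],0);Q=Q>0
        return 1-(Q&M).sum()/(Q|M).sum()
    r=minimize(cost,[x,y],method='Nelder-Mead',options=dict(initial_simplex=[[x,y],[x+5,y],[x,y+5]]))
    return r.x.round(1),round(r.fun,3)
E
python3 - <<'E'
from h import *
C=cal("wrist");I=cv2.imread("pics/w5.png")
v,c=fittop("wrist",I,C,619,249,(190,120,330,190));print(v,c)
J=cv2.resize(I,None,fx=4,fy=4,interpolation=cv2.INTER_CUBIC)
ring("wrist",J,C,*v,70,50,(255,0,0));ring("wrist",J,C,*v,70,17,(255,0,0));ring("wrist",J,C,*v,0,50,(255,0,255))
cv2.imwrite("pics/z6.png",J[480:1000,760:1320])
E
```

```text
[622.3 247.3] 0.034
```

View pics/z6.png

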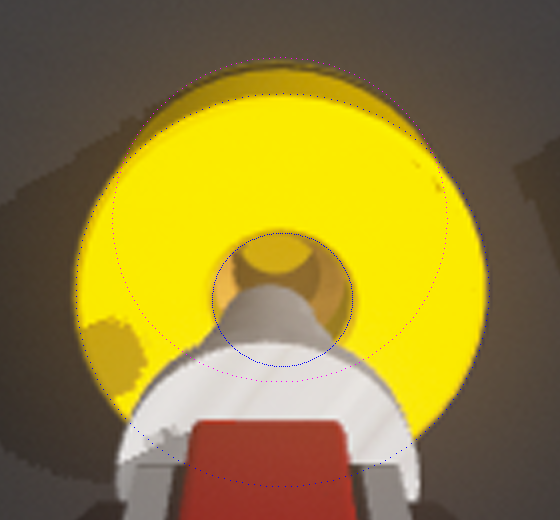

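```bash
python3 -m crank '[{"x":-0.95,"y":0.3,"z":0,"spin":0},{"x":0,"y":0,"z":2.0,"spin":0},{"x":0,"y":0,"z":1.6,"spin":0},{"x":0,"y":0,"z":0,"spin":0}]'
python3 - <<'E'
from h import *
C=cal("wrist");I=vision.get_image("wrist");cv2.imwrite("pics/w7.png",I)
s=ctrl.read_state();print(s['eef_pos'],s['tool_rot'],s['force'])
v,c=fittop("wrist",I,C,622,247,(170,90,345,170));print(v,c)
tip=s['eef_pos']-[0,0,77.1]
J=cv2.resize(I,None,fx=4,fy=4,interpolation=cv2.INTER_CUBIC)
ring("wrist",J,C,*v,70,50,(255,0,0));ring("wrist",J,C,*v,70,17,(255,0,0));ring("wrist",J,C,tip[0],tip[1],tip[2],8,(0,255,0));ring("wrist",J,C,tip[0],tip[1],tip[2]+2,10,(0,255,0));ring("wrist",J,C,tip[0],tip[1],tip[2]+25,13.5,(0,255,0));ring("wrist",J,C,tip[0],tip[1],tip[2]+67,22,(0,255,0))
cv2.imwrite("pics/z7.png",J[400:1000,660:1380])
E
```

```text
clock: 8.0
eef_pos: [621.2, 247.8, 156.8]
tool_rot: [-3.138, -0.003, 2.748]
force: [-0.2, -0.5, -2.3]
width: 21.4
[622.02599759 248.27706694 158.23299493] [-3.13978144e+00 -1.36610921e-03  2.74846776e+00] [ 0.30640966 -0.59438512 -0.99748779]
[621.1 248.7] 0.026
```

View pics/z7.png

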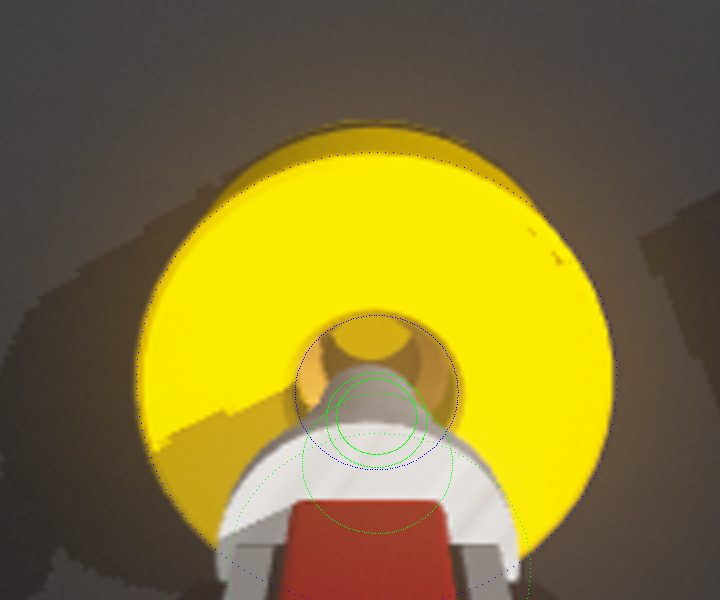

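```bash
python3 -m crank '[{"x":0.05,"y":0.12,"z":0,"spin":0},{"x":0,"y":0,"z":0.9,"spin":0},{"x":0,"y":0,"z":0.9,"spin":0},{"x":0,"y":0,"z":0.8,"spin":0},{"x":0,"y":0,"z":0,"spin":0}]';  python3 -m crank '[{"x":0,"y":0,"z":0.3,"spin":0},{"x":0,"y":0,"z":0.3,"spin":0},{"x":0,"y":0,"z":0,"spin":0}]'; python3 -m crank '[{"x":0,"y":0,"z":0.2,"spin":0},{"x":0,"y":0,"z":0,"spin":0}]'
```

```text
clock: 8.55
eef_pos: [620.9, 249.9, 131.5]
tool_rot: [-3.139, -0.002, 2.75]
force: [-0.6, -0.2, -3.4]
width: 21.2
clock: 8.85
eef_pos: [621.9, 250.4, 127.0]
tool_rot: [-3.141, -0.0, 2.75]
force: [-0.5, -0.4, -3.1]
width: 21.2
clock: 9.05
eef_pos: [622.0, 250.4, 125.2]
tool_rot: [-3.142, -0.0, 2.75]
force: [-0.7, 0.2, -2.1]
width: 20.9
```

```bash
python3 -m crank '[{"x":0,"y":0,"z":0.2,"spin":0},{"x":0,"y":0,"z":0.2,"spin":0},{"x":0,"y":0,"z":0,"spin":0}]';  python3 -m crank '[{"x":0,"y":0,"z":0.2,"spin":0},{"x":0,"y":0,"z":0,"spin":0}]'
python3 - <<'E'
from h import *
I=vision.get_image("wrist");cv2.imwrite("pics/w8.png",cv2.resize(I[60:260,150:370],None,fx=3,fy=3,interpolation=cv2.INTER_CUBIC))
E
```

```text
clock: 9.35
eef_pos: [621.8, 250.3, 120.9]
tool_rot: [-3.141, -0.0, 2.75]
force: [-0.0, -0.2, -3.3]
width: 21.4
clock: 9.55
eef_pos: [622.4, 249.8, 119.5]
tool_rot: [-3.141, 0.001, 2.749]
force: [0.1, -1.1, -0.7]
width: 21.6
```

View pics/w8.png

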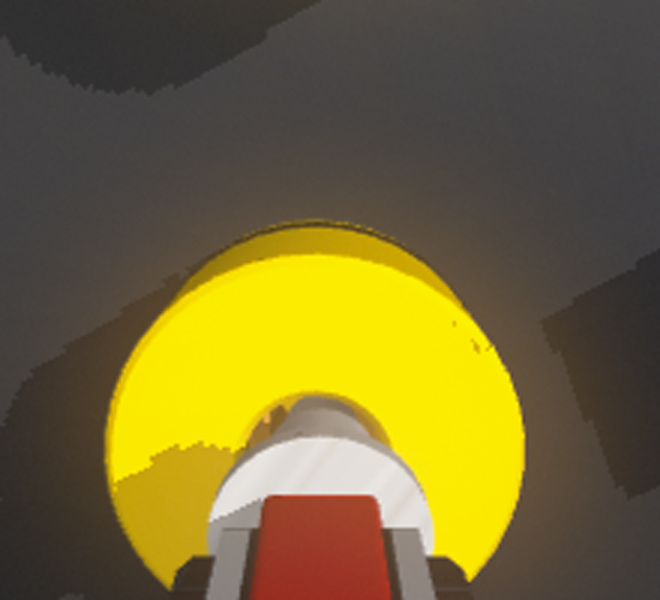

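```bash
python3 -m crank '[{"x":0,"y":0,"z":0.2,"spin":0},{"x":0,"y":0,"z":0,"spin":0}]';  python3 -m crank '[{"x":0,"y":0,"z":0.2,"spin":0},{"x":0,"y":0,"z":0,"spin":0}]';  python3 -m crank '[{"x":0,"y":0,"z":0.2,"spin":0},{"x":0,"y":0,"z":0,"spin":0}]'
```

```text
clock: 9.8
eef_pos: [621.8, 250.3, 116.8]
tool_rot: [-3.141, -0.001, 2.75]
force: [-0.0, -0.8, -2.5]
width: 21.2
clock: 10.0
eef_pos: [621.8, 250.5, 114.8]
tool_rot: [-3.141, -0.001, 2.75]
force: [0.0, -0.5, -2.8]
width: 21.5
clock: 10.2
eef_pos: [621.9, 250.5, 112.9]
tool_rot: [-3.141, -0.001, 2.75]
force: [0.2, -0.9, -3.1]
width: 21.2
```

```bash
python3 -m crank '[{"x":0,"y":0,"z":0.2,"spin":0},{"x":0,"y":0,"z":0.2,"spin":0},{"x":0,"y":0,"z":0,"spin":0}]';  python3 -m crank '[{"x":0,"y":0,"z":0.2,"spin":0},{"x":0,"y":0,"z":0.2,"spin":0},{"x":0,"y":0,"z":0,"spin":0}]';  python3 -m crank '[{"x":0,"y":0,"z":0.2,"spin":0},{"x":0,"y":0,"z":0,"spin":0}]';python3 -m crank '[{"x":0,"y":0,"z":0.15,"spin":0},{"x":0,"y":0,"z":0,"spin":0}]'
```

```text
clock: 10.5
eef_pos: [621.8, 250.5, 108.9]
tool_rot: [-3.141, -0.001, 2.75]
force: [0.0, 1.4, -2.1]
width: 21.1
clock: 10.8
eef_pos: [621.9, 250.5, 104.9]
tool_rot: [-3.141, -0.0, 2.75]
force: [-0.7, -0.6, -3.2]
width: 21.4
clock: 11.0
eef_pos: [621.9, 250.5, 103.0]
tool_rot: [-3.142, -0.0, 2.75]
force: [0.2, -0.9, -2.2]
width: 21.4
clock: 11.2
eef_pos: [622.0, 250.5, 101.6]
tool_rot: [3.142, -0.0, 2.75]
force: [-0.8, -0.7, -2.6]
width: 21.2
```

Tip is now near 24.5 mm; continue in small steps to see whether the step stops near 21 mm.

```bash
python3 -m crank '[{"x":0,"y":0,"z":0.15,"spin":0},{"x":0,"y":0,"z":0,"spin":0}]';  python3 -m crank '[{"x":0,"y":0,"z":0.1,"spin":0},{"x":0,"y":0,"z":0,"spin":0}]';  python3 -m crank '[{"x":0,"y":0,"z":0.1,"spin":0},{"x":0,"y":0,"z":0,"spin":0}]'
```

```text
clock: 11.4
eef_pos: [622.0, 250.5, 100.1]
tool_rot: [-3.142, -0.0, 2.75]
force: [-0.0, -0.8, -3.0]
width: 21.1
clock: 11.6
eef_pos: [622.2, 250.3, 99.4]
tool_rot: [3.142, 0.0, 2.75]
force: [-0.4, -0.4, -1.9]
width: 21.0
clock: 11.8
eef_pos: [622.4, 250.2, 98.8]
tool_rot: [3.141, 0.001, 2.75]
force: [-0.9, -1.2, 0.0]
width: 21.8
```

```bash
python3 -m crank '[{"x":0,"y":0,"z":0.1,"spin":0},{"x":0,"y":0,"z":0,"spin":0}]';  python3 -m crank '[{"x":0,"y":0,"z":0.15,"spin":0},{"x":0,"y":0,"z":0,"spin":0}]';  python3 -m crank '[{"x":0,"y":0,"z":0.15,"spin":0},{"x":0,"y":0,"z":0,"spin":0}]'
python3 - <<'E'
from h import *
I=vision.get_image("wrist");cv2.imwrite("pics/w9.png",I)
print(ctrl.read_state()['force'])
I=vision.get_image("scene");cv2.imwrite("pics/s9.png",cv2.resize(I[100:230,240:400],None,fx=4.5,fy=4.5,interpolation=cv2.INTER_CUBIC))
E
```

```text
clock: 12.0
eef_pos: [622.6, 250.2, 98.4]
tool_rot: [3.141, 0.001, 2.75]
force: [-1.9, -2.0, 6.3]
width: 21.3
clock: 12.2
eef_pos: [622.9, 250.2, 98.1]
tool_rot: [3.141, 0.001, 2.749]
force: [-3.7, -2.9, 12.3]
width: 21.4
clock: 12.4
eef_pos: [623.1, 250.3, 97.9]
tool_rot: [3.14, 0.002, 2.749]
force: [-4.5, -2.7, 20.0]
width: 21.6
[-5.4170689  -3.85013899 19.27084241]
```

View pics/w9.png

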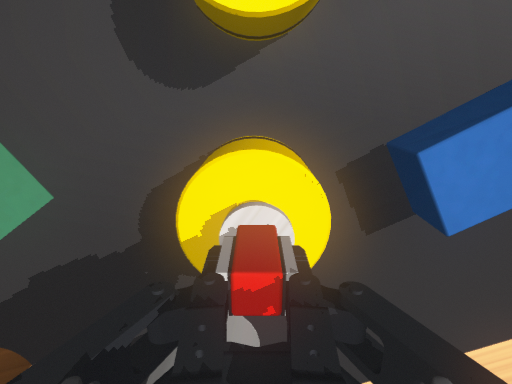

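View pics/s9.png

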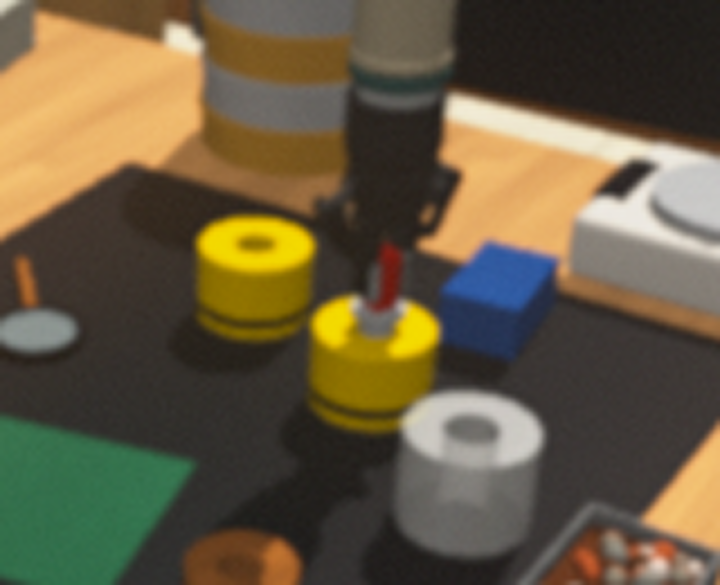

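```bash
python3 -m crank '[{"x":0,"y":0,"z":-0.3,"spin":0},{"x":0,"y":0,"z":-0.3,"spin":0},{"x":0,"y":0,"z":0,"spin":0}]';  python3 -m crank '[{"x":0,"y":-0.3,"z":0,"spin":0},{"x":0,"y":-0.3,"z":0,"spin":0},{"x":0,"y":-0.3,"z":0,"spin":0},{"x":0,"y":-0.3,"z":0,"spin":0},{"x":0,"y":-0.3,"z":0,"spin":0}]';  python3 -m crank '[{"x":0.05,"y":-0.5,"z":0,"spin":0},{"x":0.05,"y":-0.5,"z":0,"spin":0},{"x":0.05,"y":-0.5,"z":0,"spin":0}]'
python3 - <<'E'
from h import *
I=vision.get_image("wrist");cv2.imwrite("pics/w10.png",I)
I=vision.get_image("scene");cv2.imwrite("pics/s10.png",cv2.resize(I[100:230,240:400],None,fx=4.5,fy=4.5,interpolation=cv2.INTER_CUBIC))
E
```

```text
clock: 12.8
eef_pos: [622.0, 250.7, 100.1]
tool_rot: [3.141, -0.0, 2.75]
force: [0.3, 0.2, -2.8]
width: 21.6
clock: 13.3
eef_pos: [616.2, 236.8, 100.2]
tool_rot: [3.141, -0.0, 2.75]
force: [1.1, 1.6, -3.2]
width: 21.4
clock: 13.6
eef_pos: [609.0, 222.7, 100.3]
tool_rot: [-3.141, -0.0, 2.75]
force: [1.9, 2.9, -3.8]
width: 21.3
```

View pics/w10.png

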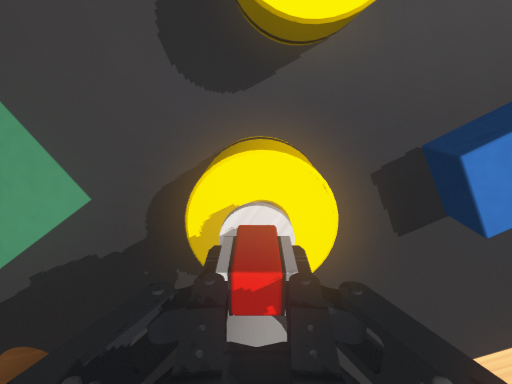

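View pics/s10.png

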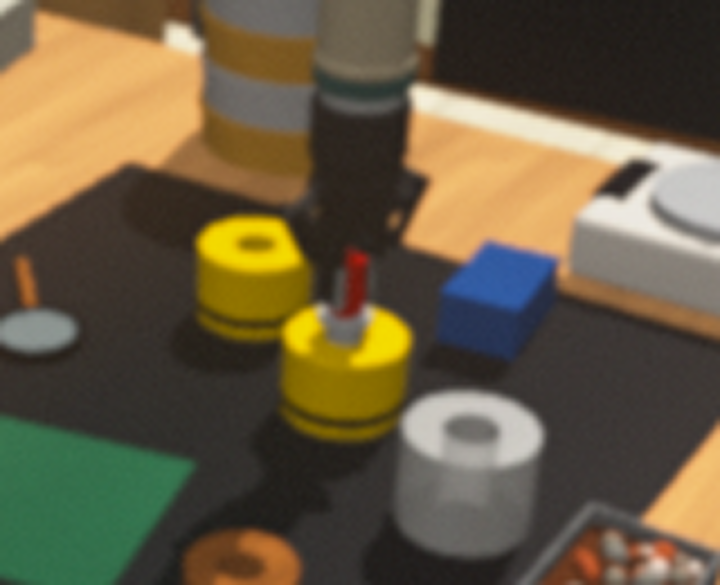

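```bash
python3 -m crank '[{"x":0.07,"y":-1.0,"z":0,"spin":0},{"x":0.1,"y":-1.4,"z":0,"spin":0},{"x":0.1,"y":-1.4,"z":0,"spin":0},{"x":0.1,"y":-1.4,"z":0,"spin":0},{"x":0.1,"y":-1.4,"z":0,"spin":0}]';  python3 -m crank '[{"x":0.1,"y":-1.4,"z":0,"spin":0},{"x":0.1,"y":-1.4,"z":0,"spin":0},{"x":0.1,"y":-1.4,"z":0,"spin":0},{"x":0.1,"y":-1.4,"z":0,"spin":0},{"x":0.1,"y":-1.4,"z":0,"spin":0}]';python3 -m crank '[{"x":0.1,"y":-1.4,"z":0,"spin":0},{"x":0.1,"y":-1.4,"z":0,"spin":0},{"x":0.1,"y":-1.4,"z":0,"spin":0},{"x":0.1,"y":-1.4,"z":0,"spin":0},{"x":0.1,"y":-1.0,"z":0,"spin":0}]'
python3 - <<'E'
from h import *
I,C=look("pics/w11.png",(("mat",0),("foot1",0)))
I=vision.get_image("top");cv2.imwrite("pics/t11.png",I)
plan(484,-29,100)
E
```

```text
clock: 14.2
eef_pos: [579.1, 162.5, 100.4]
tool_rot: [-3.141, 0.0, 2.749]
force: [1.8, 3.3, -1.8]
width: 21.0
clock: 14.7
eef_pos: [547.9, 100.4, 100.4]
tool_rot: [3.141, 0.0, 2.75]
force: [1.2, 2.9, -1.3]
width: 21.0
clock: 15.2
eef_pos: [517.9, 40.7, 100.4]
tool_rot: [-3.141, -0.0, 2.749]
force: [1.8, 4.1, -2.0]
width: 21.5
yellow [  185   136   154   137 11492] [263.2 195.5] [500.9  51.6  65. ]
mat 0.63 [171.7, 190.2] [486.5 -27.5   0. ]
foot1 0.66 [263.3, 194.1] [520.6  45.2   0. ]
clock 15.4 pos [517.4  41.  100. ] rot [-3.140e+00 -2.000e-03  2.749e+00] q [-0.14  0.64  0.01  2.   -0.01  0.51  1.05]
total tool shift cm [ 0.41 -7.75  0.01] dist 7.76 spin None
```

View pics/w11.png

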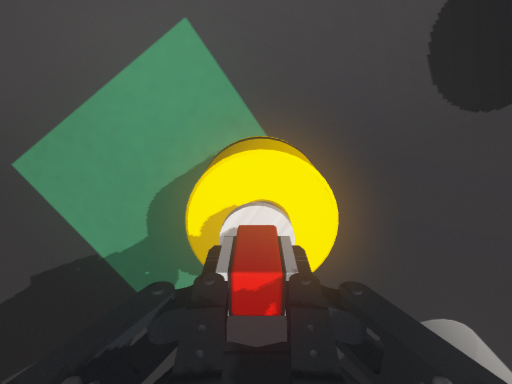

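View pics/t11.png

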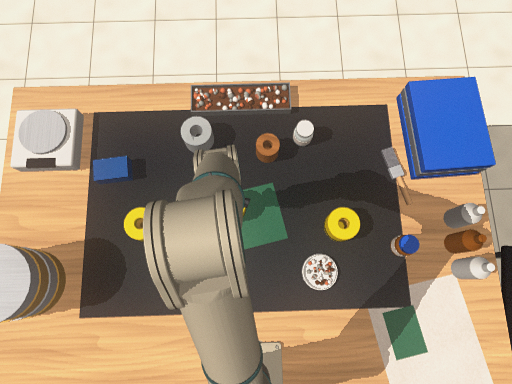

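```bash
python3 -m crank '[{"x":0.1,"y":-1.4,"z":0,"spin":0},{"x":0.1,"y":-1.4,"z":0,"spin":0},{"x":0.1,"y":-1.4,"z":0,"spin":0},{"x":0.1,"y":-1.4,"z":0,"spin":0},{"x":0,"y":-1.2,"z":0,"spin":0}]';  python3 -m crank '[{"x":0,"y":-0.9,"z":0,"spin":0},{"x":0,"y":-0.5,"z":0,"spin":0},{"x":0,"y":0,"z":0,"spin":0},{"x":0,"y":0.2,"z":0,"spin":0},{"x":0,"y":0.1,"z":0,"spin":0}]'
python3 - <<'E'
from h import *
I,C=look("pics/w12.png",(("mat",0),("foot1",0)))
m=cv2.inRange(cv2.cvtColor(I,cv2.COLOR_BGR2HSV),(20,90,35),(35,255,255))
v=fittop("wrist",I,C,486,-25,(170,120,355,200));print(v)
plan(484,-29,100)
E
```

```text
clock: 15.9
eef_pos: [487.7, -20.5, 100.2]
tool_rot: [-3.141, -0.001, 2.749]
force: [0.4, 2.5, -3.8]
width: 21.2
clock: 16.4
eef_pos: [484.6, -29.2, 100.2]
tool_rot: [-3.141, -0.0, 2.75]
force: [0.1, -0.7, -3.1]
width: 21.1
yellow [  177   136   154   135 11575] [252.4 194.9] [464.6 -24.7  65. ]
yellow [  0 235  25  69 597] [ 13.6 264.9] [ 448.4 -199.2   65. ]
foot1 0.89 [254.7, 195.2] [485.3 -32.    0. ]
(array([482.5, -30.9]), np.float64(0.021))
clock 16.55 pos [484.7 -29.  100.2] rot [-3.141 -0.     2.75 ] q [ 0.01  0.61 -0.01  2.09  0.01  0.45  1.17]
total tool shift cm [ 0.06 -0.03  0.02] dist 0.07 spin None
```

View pics/w12.png

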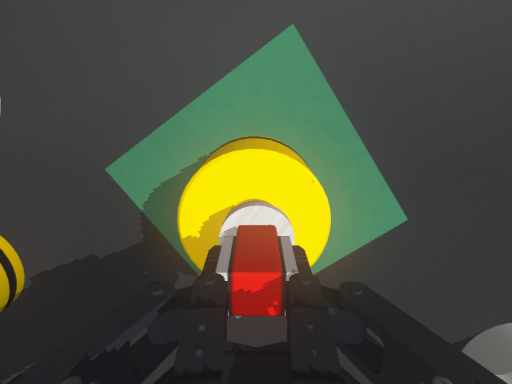

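```bash
python3 - <<'E'
from h import *
C=cal("wrist")
a,b,c=[on_z("wrist",p,0,C)[:2] for p in((293,25),(107,170),(407,218))]
print(a,b,c,(b+c)/2,np.linalg.norm(a-b),np.linalg.norm(a-c))
E
python3 -m crank '[{"x":0,"y":-0.15,"z":0.1,"spin":0},{"x":0,"y":0,"z":0.1,"spin":0},{"x":0,"y":0,"z":0,"spin":0}]'
```

```text
[373.64541844  45.18693885] [ 416.14276013 -139.930541  ] [557.98455129  87.19188805] [487.06365571 -26.36932648] 189.93289709911792 189.06435850707445
clock: 16.85
eef_pos: [484.1, -30.6, 98.2]
tool_rot: [3.142, 0.0, 2.75]
force: [-0.8, -0.2, -0.7]
width: 21.1
```

```bash
python3 -m crank '[{"x":0,"y":0,"z":0.05,"spin":0},{"x":0,"y":0,"z":0,"spin":0}]'; python3 -m crank '[{"x":0,"y":0,"z":0,"spin":0},{"x":0,"y":0,"z":0,"spin":0},{"x":0,"y":0,"z":0,"spin":0},{"x":0,"y":0,"z":0,"spin":0}]' 80;  python3 -m crank '[{"x":0,"y":0,"z":-1.5,"spin":0},{"x":0,"y":0,"z":-3,"spin":0},{"x":0,"y":0,"z":-3,"spin":0},{"x":0,"y":0,"z":-3,"spin":0},{"x":0,"y":0,"z":0,"spin":0}]'
python3 - <<'E'
from h import *
I,C=look("pics/w13.png",(("mat",0),("foot1",0),("gauge_handle",112)))
x,c=fitbox("wrist",I,C,484,-30,88,138); print(x,c)
print(fitbox("wrist",I,C,484,-30,76,126))
print(fittop("wrist",I,C,483,-30,(170,60,355,190)))
I=vision.get_image("scene");cv2.imwrite("pics/s13.png",cv2.resize(I[130:300,130:330],None,fx=4,fy=3.5,interpolation=cv2.INTER_CUBIC))
E
```

```text
clock: 17.05
eef_pos: [484.2, -30.6, 98.0]
tool_rot: [3.141, 0.0, 2.75]
force: [-0.1, -0.5, 1.2]
width: 21.3
clock: 17.45
eef_pos: [484.2, -30.7, 97.8]
tool_rot: [3.142, 0.0, 2.75]
force: [0.7, -0.2, 0.2]
width: 68.0
clock: 17.95
eef_pos: [486.7, -30.8, 206.3]
tool_rot: [3.139, 0.007, 2.75]
force: [0.5, 0.2, -1.1]
width: 68.5
yellow [ 204  121  102  103 6044] [254.2 168.7] [475.1 -28.8  65. ]
yellow [   0  185   78   99 5877] [ 33.6 232.1] [ 449.  -273.9   65. ]
foot1 0.64 [48.0, 218.0] [ 448.  -306.9    0. ]
foot1 0.6 [254.1, 161.4] [481.3 -31.7   0. ]
gauge_handle 0.96 [255.4, 192.5] [484.3 -31.3 112. ]
[ 4.96607583e+02 -3.57874595e+01 -3.93372936e-01] 0.40698972270137856
(array([485.82341901, -31.54155634,   1.13735317]), np.float64(0.38865612990840537))
(array([482.3, -30.7]), np.float64(0.179))
```

View pics/w13.png

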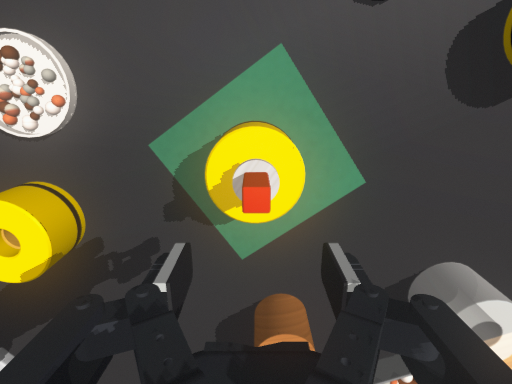

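View pics/s13.png

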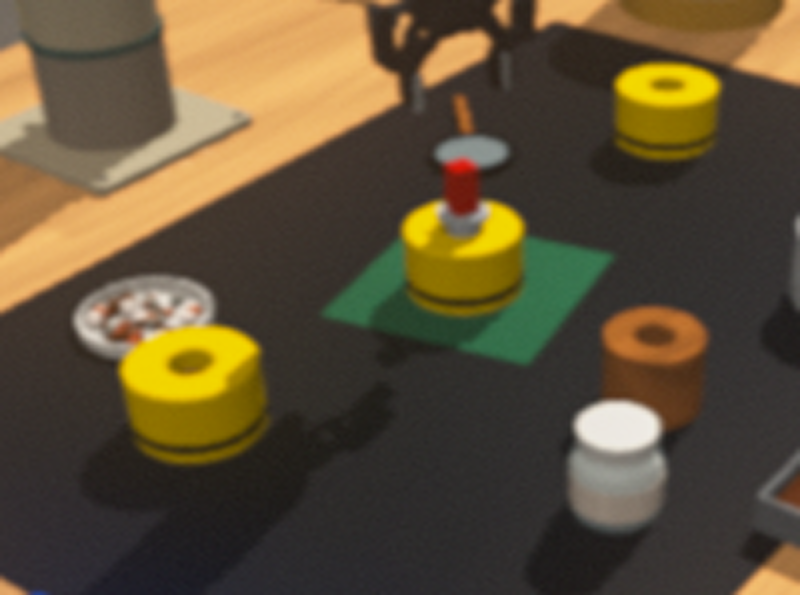

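```bash
python3 - <<'E'
from h import *
C=cal("wrist");I=vision.get_image("wrist")
K=I.copy();mk=np.zeros(I.shape[:2],np.uint8);mk[140:240,215:300]=1;K[mk==0]=0
for dz in(-12,-4,0,4,20): print(dz,fitbox("wrist",K,C,484,-30,88+dz,138+dz))
E
python3 -m crank '[{"x":-1,"y":-4.5,"z":0,"spin":0},{"x":-1,"y":-4.5,"z":0,"spin":0},{"x":-1,"y":-4.5,"z":0,"spin":0},{"x":-1,"y":-4.5,"z":0,"spin":0},{"x":-1,"y":-4.5,"z":0,"spin":0}]';python3 -m crank '[{"x":0,"y":-2.5,"z":0,"spin":0},{"x":0,"y":0,"z":0,"spin":0},{"x":0,"y":0,"z":0,"spin":0}]'
python3 - <<'E'
from h import *
I=vision.get_image("wrist");cv2.imwrite("pics/w14.png",I)
J=vision.get_image("top");cv2.imwrite("pics/t14.png",J)
print(fitfoot("top",J,cal("top"),445,-308),fitfoot("top",J,cal("top"),465,315),fitfoot("top",J,cal("top"),484,-30))
E
```

```text
-12 (array([ 4.86445957e+02, -3.15617102e+01, -3.70354185e-01]), np.float64(0.3789696051589232))
-4 (array([484.4011016 , -30.72142184,   1.12522602]), np.float64(0.42009576828746054))
0 (array([ 4.97576788e+02, -3.62459167e+01, -3.90946538e-01]), np.float64(0.3913646682922728))
4 (array([ 4.96401287e+02, -3.54057724e+01, -3.57726491e-01]), np.float64(0.39877798725693914))
20 (array([491.62918685, -33.56327602,   1.18099543]), np.float64(0.4210019643809598))
clock: 18.75
eef_pos: [443.4, -259.1, 201.8]
tool_rot: [3.141, -0.002, 2.75]
force: [0.6, 0.3, 0.3]
width: 68.2
clock: 19.05
eef_pos: [434.2, -280.7, 201.8]
tool_rot: [3.141, -0.002, 2.748]
force: [0.0, 0.2, 0.2]
width: 68.2
(array([ 442.7, -305.2]), np.float64(0.392)) (array([464.4, 315.7]), np.float64(0.034)) (array([481.7, -29.6]), np.float64(0.025))
```

View pics/w14.png

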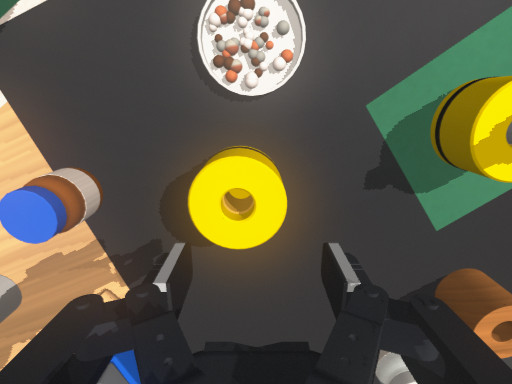

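View pics/t14.png

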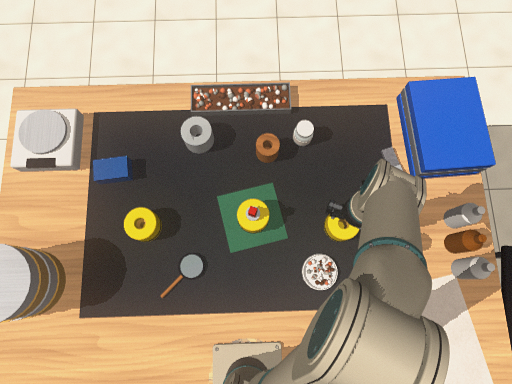

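Run:
```python
import cv2,numpy as np
I=cv2.imread("pics/w14.png");T=cv2.imread("pics/t14.png")
a=cv2.resize(I[172:232,208:268],None,fx=6,fy=6,interpolation=cv2.INTER_CUBIC);b=cv2.resize(T[180:255,215:290],None,fx=4.8,fy=4.8,interpolation=cv2.INTER_CUBIC)
cv2.imwrite("pics/z14.png",np.hstack([a,b]))
```

```text
(no output)
```

View pics/z14.png

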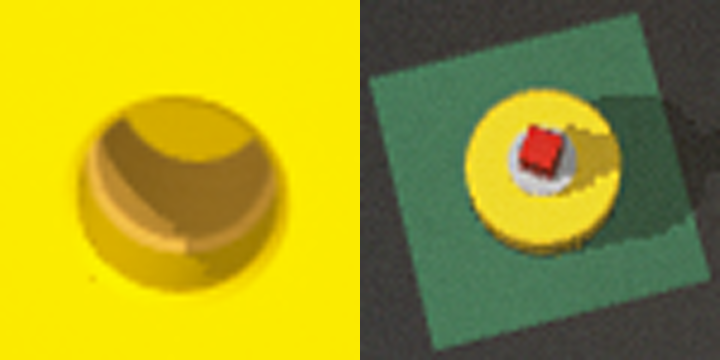

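```bash
python3 -c "
from cell import ctrl
print(ctrl.read_state()['clock'],ctrl.read_state()['eef_pos']); print(ctrl.finish_job())"
```

```text
19.15 [ 435.14378031 -279.22624201  202.19858258]
the job is handed in; nothing more can be done
None
```

The good foot now stands wholly on the green mat with the gauge in its socket, and I handed the job in at 19.2 s of the 61 s allowed. I tried the gauge in only one foot, because that first try already passed.

- **Which foot:** the good one is the foot that started near (622, 248) mm. From the wrist camera its bore looked mid-sized, so I tried it first. The go end entered freely, and the step stopped with the tip about 21 mm above the underside. Contact force on the tool reached at most about 20 N. The other two were judged by eye only: the foot near (465, 315) shows a narrow bore (tight) and the one near (446, −309) a wide bore with almost no cone (worn). That agrees with the result, but neither was gauged.
- **Moving it:** I dragged the foot onto the mat by the gauge held in its socket, at 3–4 N. I then lowered the gauge back onto its step and released it.
- **Final position:** the foot measured about (482, −30) mm and the mat centre about (487, −26) mm, well inside the 46 mm limit. The pictures show the gauge upright with its flange clear of the foot's top. The gripper was at about 200 mm height, touching nothing.
- **Other feet:** the foot near (465, 315) measured within 1 mm of its start. The arm partly hid the foot near (446, −309) in the last top view, so its fit there was poor. In the wrist picture it looks undisturbed, and the arm never touched it.
- **Check that failed:** I tried to confirm the gauge's final height by fitting its red handle in the last wrist picture, but the fit did not match well enough to use. The final height therefore rests on the measured stop, the contact force just before release, and the visible gap under the flange.

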